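Refill a spring magazine with terminal-box covers

TASK

Load the two green terminal-box covers, crown up, into the empty spring magazine, one after the other: push each one down against the spring until both brass catches snap out over its rim, so that it stays down by itself. Then swing the clear guard flap fully shut over them, and leave the other things on the bench where they are.

Things in the scene. Friction and masses are not known exactly. Their poses are not given: they have to be found in the camera images.
- cover_a: Green cast motor terminal-box cover, 0.15 to 0.31 kg: rim 76 (x) by 120 (y) mm, 8 mm thick; on it a straight-sided crown 56 (x) by 96 (y) mm, 22 mm higher (30 mm overall), with a bare metal field on top. Grasp across the crown's 56 mm. Lies loose on the bench, crown up, in the right half (y negative). Origin: centre of the underside; z up; its two ends are alike.
- cover_b: A second cover just like cover_a. They may be loaded in either order and either end first. The two covers, the impeller and the bearing swap places from start to start.
- magazine: Spring magazine fixed to the bench: base 150 (x) by 250 (y) mm, four upright steel corner angles round a column 82 (x) by 126 (y) mm, 3 mm wider than a cover on every side. Origin: centre of the underside, on the column's axis; z up. The long sides (facing x) are open for their middle 90 mm, so fingers on a crown can go down there. A spring catch in a blue housing at each end (y).
- mouth (a point): Point on the column's axis, 149 mm above the bench. The corner angles rise to 150 mm and end in outward flares up to 159 mm. Let go, a first cover rests on the catches' slopes, underside 125 to 133 mm above the bench; a second rests on the latched first, underside at 137 mm. Heights here are above the bench.
- catch_line (a point): Point on the column's axis at the height of the catches' flat undersides, 115 mm above the bench. A latched cover has its rim top here: underside at 107 mm, crown top at 137 mm. Press each cover down to there and 3 to 4 mm more, near its middle so that it stays level, then let go. Latching the second pushes the first 30 mm deeper.
- follower (a joint): Orange spring platform under the covers, 74 by 110 mm: how far it is pressed down, m. 0 empty (top 125 mm above the bench), 0.018 with one cover latched, 0.048 with two, 0.058 hard stop. Its spring gives 9 N at 0, rising 2.5 N per 10 mm; less the weights and with the catches, latching takes about 7 to 13 N for the first cover and 12 to 19 N for the second.
- catch_left (a joint): Brass spring catch at the magazine's +y end, 40 mm wide, m: 0 standing out (nose reaches 9 mm into the column), about 0.006 while a rim passes. A rim pushes back its steep upper slope (spring 1 to 3 N); its flat underside holds the rim down.
- catch_right (a joint): The same catch at the -y end.
- guard (a joint): Clear guard flap, 100 mm wide (x), yellow strip at the free edge, hinged at the magazine's +y end. Angle, rad: 0 shut (level over the column, upper face 170 mm above the bench), pi/2 upright; starts open at 1.7 to 2.0. Stiff hinge: stays where left, about 2 N on its outer half moves it. Swing it over towards the magazine's -y, then press down. It cannot shut over a cover standing proud.
- guard_hinge (a point): Middle of the guard's hinge axis, which runs along the magazine's x, 97 mm along +y from the column's axis and 168 mm above the bench.
- guard_edge (a point): Middle of the yellow strip on the guard's free edge, 187 mm from the hinge axis, halfway through its thickness (strip 16 mm long by 7 mm thick; the clear plate is 4 mm thick).
- impeller: Small brass pump impeller, 68 mm across, 30 mm high, lying on the bench; not part of the job. Origin: centre of the underside.
- bearing: Steel ball bearing, 72 mm across, 21 mm high, lying on the bench; not part of the job. Origin: centre of the underside.
- spray_bottle: Blue bottle with a red cap, 72 mm across, 200 mm high, standing behind the magazine; not part of the job. Origin: centre of the underside.
- mug: White mug, 80 mm across, 95 mm high, with a handle, standing to the left of the magazine; not part of the job. Origin: centre of the underside.
- spanner: Steel spanner 200 mm long lying behind the magazine; not part of the job. Origin: middle of its underside.
There are look-alikes about, which are no part of the job. What is shaped like the cover_b but brown or pink is not meant. What is shaped like the cover_a but red is not meant.

How it is judged:
By the outcome, as a careful person would: the job done as asked, in the order asked, and still so for the second after the job is handed in, with the robot touching nothing.
It also fails if it takes over 72 s, if anything falls off the work surface, if the arm or the gripper's body presses on something with over 40 N, if the wrist force passes 120 N, or if a joint passes its speed limit or range.

ROBOT

A 7-joint arm with a two-finger parallel gripper is mounted at the origin on the work surface. World frame = base frame: x ahead of the robot, y to its left, z up, the work surface at z = 0. Lengths are in m, angles in rad, forces in N, time in s.
With the tool pointing down it reaches from about 0.425 to 0.925 m from the base axis. Payload 6.8 kg.
Tool frame: the origin (TCP) lies on the centre line of the jaws, within the pads' length; the fingertips stand 17 mm ahead of it and the grasp point (between the pads) lies 2 mm behind it; z points along the fingers, x is the direction in which the jaws open and shut, and the axes are right-handed (so a half turn about z gives the same grasp; the last joint's range is limited). The gripper opens to 85 mm and grips with 20 to 120 N. Pads are 22 mm wide; open, the fingers measure 114 mm over their backs; the gripper's body (76 mm by 85 mm) begins 54 mm behind the grasp point. The pads swing forward as they close: fully open they stand 13 mm farther back than shut.
Start: joints at [1.207, 0.477, 0.022, 1.555, -0.011, 1.109, -0.083], TCP at [0.171, -0.653, 0.248] pointing down, gripper open.
Joint ranges: [-2.96, 2.96], [-0.34, 2.1], [-1.41, 1.46], [0.24, 2.44], [-1.37, 4.51], [0.17, 1.92], [-2.96, 2.96]. Speed limits (rad/s): [2.39, 2.39, 3.14, 3.14, 3.14, 3.14, 3.14].

INTERFACE

Orientations are given as a unit quaternion [w, x, y, z].
In Python, from station import status, read_camera, camera_model, bot gives the robot as it stands.
- The arm moves only by the tool arm_command, never from a script. Its argument "series" is a list of rows, each a list of 3 entries, a list of its own where there are three numbers: the finger opening in mm, from 0 to 85.4, then the shift along the tool's x, y, z in mm, then the turn about the tool's z in rad. In form: [[gripper, [dx, dy, dz], roll], ...]. A call has 1 to 8 rows; each row is the pose to reach, as a shift and turn from the pose commanded when the call began, along the tool's axes at that moment; what a row does not reach only later rows make up. A row lasts 1/8 s, in which the tool goes at most 62.5 mm and 10.7 degrees, less where a joint would pass 70% of its speed; a pose out of reach is approached as far as the arm can. A call with a gripper value outside its range is refused whole. The fingers move at their own pace and stop on an object; "squeeze" is the grip in N (left out, the last holds). Time passes only in rows, so rows that repeat a pose let the fingers close. It gives the time, the measured TCP pose, the force and the opening at its end, in the units of the state.
- status.get_obs(): the state, without advancing time (a new reading comes with each control period).
- read_camera(name): name is "scene" or "top"; returns the picture (400x640x3 uint8, blue, green, red); there is no depth.
- camera_model(name): a dict with "fov_y" (degrees; the focal length in pixels is half the picture's height over the tangent of half this angle, whatever the lens; pixels are square), "cx", "cy" (the principal point, pixels), "k1" (the pictures are not rectified: a ray, as slopes to the right and down, at radius r is drawn at 1 + k1 r^2 times it, then the intrinsics apply), "R" (3x3) and "t" (3): a world point X has camera coordinates R X + t. Camera axes: x right, y down, z forward; pixel columns grow to the right and rows downward; lengths in m; the calibration is good to about 2 mm. A picture is of the moment at which its call begins. camera_model takes no time and is no camera call.
- bot.hand_in(): hands the job in, once; it reports no verdict.
The state is a dict: "t": time; "q": joint angles; "joint_vel": joint speeds; "joint_torque": joint torques, N m; "eef_pos": TCP position; "tool_rot": TCP orientation; "contact_force": force on the tool from outside, world axes, zero at the start; "torque": the same for the moment, N m; "gripper_width": opening from 0.0 (shut) to 1.0 (fully open).
Only numpy, scipy, OpenCV 4.12 (cv2) and the standard library are available. Lean on these libraries where they do the work, as an engineer would, in place of code of your own. Each camera call takes 0.05 s, during which the arm holds its last target.

## Working session

There is one attempt and no reset: what is moved stays moved. The work goes in short steps, Python scripts to look and compute and a tool call to move; the robot and the scene stay as the last step left them, time stands still between calls to the robot, and variables do not carry over. Pictures are saved under pics/ and viewed, and the job is handed in when it is done.

Besides the shell and the picture viewer there is one more tool, called after "Emit:" in YAML: its name, and indented under it one key for each argument. arm_command: Moves the arm, as the interface text tells. Its arguments: {"type":"object","properties":{"series":{"type":"array"},"squeeze":{"type":"number"}},"required":["series"]}

```bash
ls; mkdir -p pics; python3 - <<'E'
from station import status, read_camera, camera_model, bot
import cv2
for n in ("scene","top"):
    cv2.imwrite(f"pics/{n}0.png", read_camera(n)); print(n,camera_model(n))
print(status.get_obs())
E
```

```text
pics
scene {'fov_y': 54.98482204165268, 'cx': 315.1561431656173, 'cy': 200.42363599192385, 'k1': 0.03107392004974544, 'R': array([[ 0.32038748,  0.94728422, -0.00211253],
       [ 0.79210667, -0.26912557, -0.54784893],
       [-0.51953718,  0.17385058, -0.83657462]]), 't': array([-0.23219121, -0.34881264,  1.42872935])}
top {'fov_y': 54.75148619852329, 'cx': 322.4310517273786, 'cy': 197.1910100626378, 'k1': -0.08836019295449268, 'R': array([[ 0.02079298, -0.99957464,  0.02044982],
       [-0.98100705, -0.02434374, -0.19243843],
       [ 0.1928544 , -0.01606005, -0.98109595]]), 't': array([0.02418536, 0.55641773, 1.3669932 ])}
{'t': 0.1, 'q': array([ 1.20692143,  0.47770473,  0.02237399,  1.556306  , -0.01152509,
        1.10931618, -0.08308604]), 'joint_vel': array([-1.04970062e-03, -6.36522957e-04, -1.24539950e-03, -4.04137336e-03,
        1.64458552e-04, -9.99556585e-04,  7.69685388e-05]), 'joint_torque': array([ 4.63177290e-03, -5.97754741e+01,  1.61349747e+00, -2.81952614e+01,
        1.27739357e-02,  4.98656533e-03,  3.24654411e-05]), 'eef_pos': array([ 0.1706296 , -0.65257409,  0.24745171]), 'tool_rot': array([-4.46971045e-04,  7.91514357e-01, -6.11150045e-01, -6.67016545e-04]), 'contact_force': array([ 0.04692768, -0.5014611 ,  0.11777396]), 'torque': array([ 0.01888372, -0.04858612,  0.01590064]), 'gripper_width': 1.0015436087600955}
```

View pics/scene0.png

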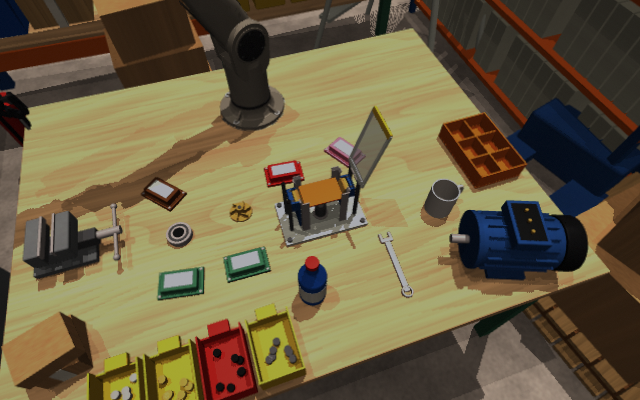

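View pics/top0.png

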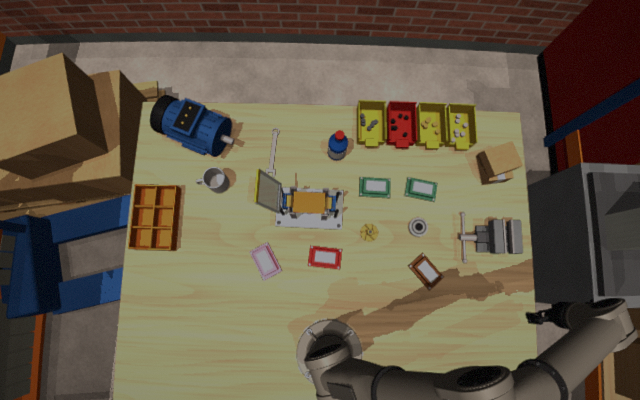

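Candidates in the top view are green (375,187), green (421,188), red (325,257), pink (266,260) and brown (425,271). In the scene view the greens are at (181,283) and (247,264). By the description I choose the two greens. Next I check them in close crops.

```bash
cat > h.py <<'E'
import numpy as np, cv2
from station import status, read_camera, camera_model, bot
from scipy.spatial.transform import Rotation
def K(m):
    f=200/np.tan(np.radians(m['fov_y']/2)); return f
def proj(n,P):
    m=camera_model(n); P=np.atleast_2d(P); c=P@m['R'].T+m['t']; s=c[:,:2]/c[:,2:]
    r2=(s**2).sum(1,keepdims=True); s=s*(1+m['k1']*r2)
    return s*K(m)+[m['cx'],m['cy']]
def ray(n,uv):
    m=camera_model(n); d=(np.array(uv,float)-[m['cx'],m['cy']])/K(m); s=d.copy()
    for _ in range(30): s=d/(1+m['k1']*(s@s))
    v=m['R'].T@np.r_[s,1]; o=-m['R'].T@m['t']; return o,v/np.linalg.norm(v)
def onz(n,uv,z):
    o,v=ray(n,uv); return o+v*(z-o[2])/v[2]
def crop(img,u0,v0,u1,v1,k,fn):
    c=cv2.resize(img[v0:v1,u0:u1],None,fx=k,fy=k,interpolation=cv2.INTER_CUBIC)
    for u in range((u0+9)//10*10,u1,10):
        cv2.putText(c,str(u),((u-u0)*k,8),0,.3,(0,0,255)); cv2.line(c,((u-u0)*k,10),((u-u0)*k,14),(0,0,255))
    for v in range((v0+9)//10*10,v1,10):
        cv2.putText(c,str(v),(0,(v-v0)*k+3),0,.3,(0,0,255)); cv2.line(c,(20,(v-v0)*k),(24,(v-v0)*k),(0,0,255))
    cv2.imwrite(fn,c)
E
python3 - <<'E'
from h import *
t=cv2.imread('pics/top0.png'); s=cv2.imread('pics/scene0.png')
crop(t,350,165,450,210,8,'pics/c1.png')
crop(t,250,165,350,235,8,'pics/c2.png')
crop(s,265,100,395,245,4,'pics/c3.png')
crop(s,150,240,280,305,6,'pics/c4.png')
E
```

```text
(no output)
```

View pics/c1.png

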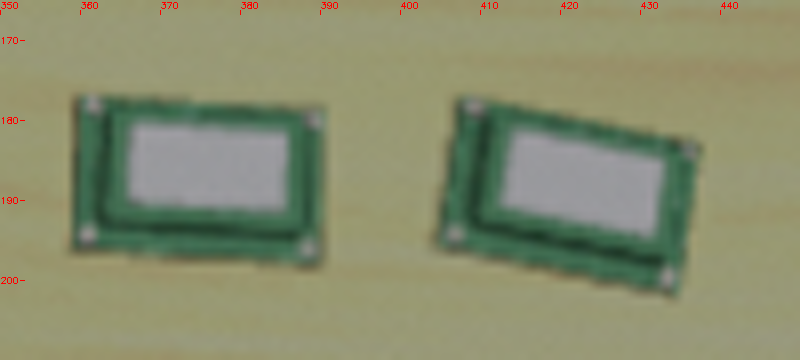

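View pics/c2.png

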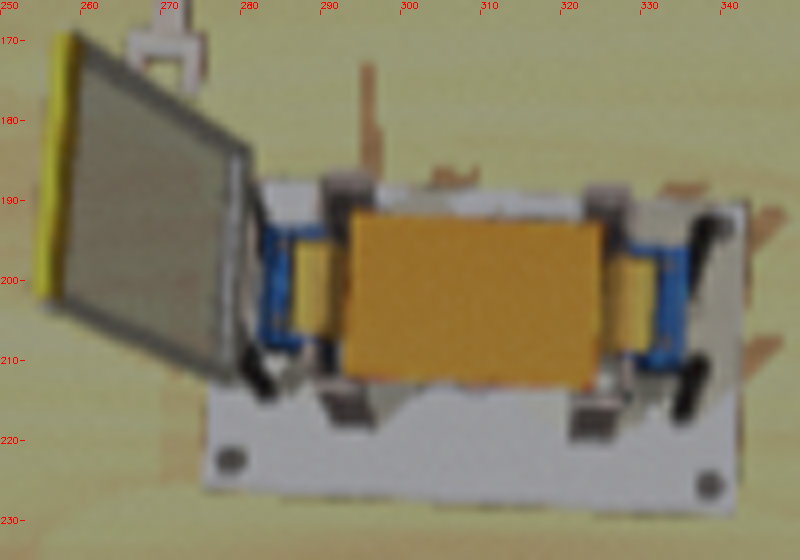

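View pics/c3.png

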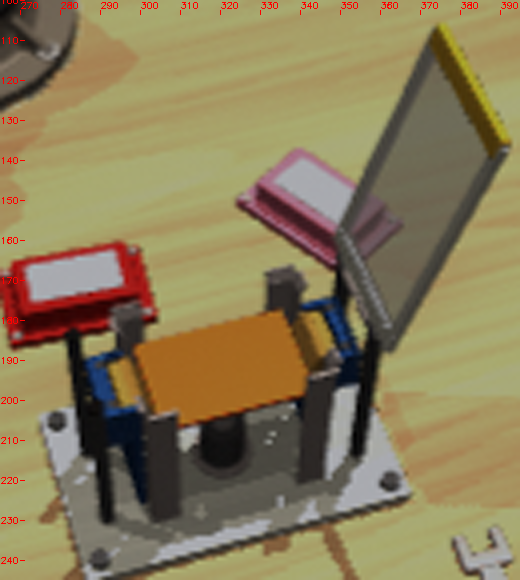

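View pics/c4.png

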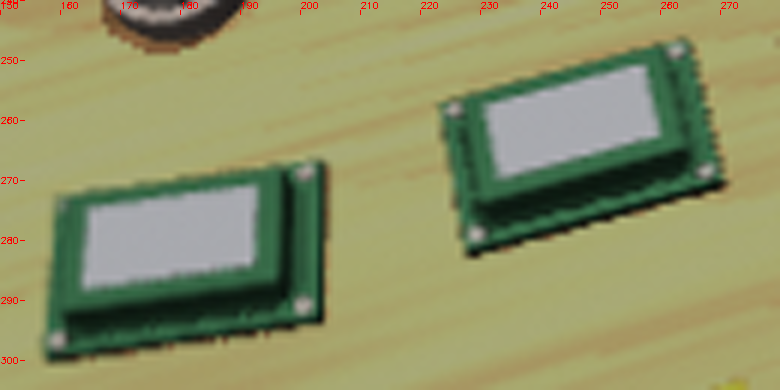

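```bash
cat > fit.py <<'E'
from h import *
from scipy.optimize import least_squares
def uv(c,k,o): return (np.array(c,float)+.5)/k-.5+np.array(o)
def rect(hx,hy,z): return np.array([[hx,hy,z],[hx,-hy,z],[-hx,-hy,z],[-hx,hy,z]])
def place(p,P):
    c,s=np.cos(p[2]),np.sin(p[2]); return P@np.array([[c,s,0],[-s,c,0],[0,0,1]])+[p[0],p[1],0]
def fit(x0,obs):
    # obs: (cam, pts, func(p)->local pts)
    f=lambda p: np.concatenate([(proj(n,place(p,g(p)))-q)[~np.isnan(q[:,0])].ravel() for n,q,g in obs])
    r=least_squares(f,x0,loss='soft_l1',f_scale=.7); 
    for n,q,g in obs: print(n,np.round(proj(n,place(r.x,g(r.x)))-q,1).tolist())
    return r.x
E
cat > f1.py <<'E'
from fit import *
N=np.nan
fld=lambda p:rect(p[3],p[4],.030); rim=lambda p:rect(.038,.060,.006)
T=lambda c:uv(c,8,(350,165)); S=lambda c:uv(c,6,(150,240))
for name,o in dict(c1=[('top',T([(131,124),(289,131),(286,210),(127,203)]),fld),('top',T([(76,96),(325,108),(320,266),(70,252)]),rim),
 ('scene',S([(661,138),(498,180),(484,103),(648,64)]),fld),('scene',S([(726,184),(470,255),(443,101),(686,40)]),rim)],
 c2=[('top',T([(512,130),(666,155),(655,238),(500,206)]),fld),('top',T([(458,96),(702,148),(676,297),(436,243)]),rim),
 ('scene',S([(256,264),(82,290),(88,208),(258,184)]),fld),('scene',S([(322,320),(46,360),(58,198),(325,162)]),rim)]).items():
    x0=onz('top',o[0][1].mean(0),.03)
    for sub in (o[:2],o[2:],o):
        print(name,np.round(fit([x0[0],x0[1],0,.024,.044],sub),4))
T=lambda c:uv(c,8,(250,165)); S=lambda c:uv(c,4,(265,100))
fol=lambda p:rect(.037,.055,.125); base=lambda p:rect(.075,.125,p[3])
o=[('top',T([(352,212),(602,222),(596,387),(343,377)]),fol),('top',T([(N,N),(745,203),(735,517),(203,488)]),base),
 ('scene',S([(N,N),(N,N),(135,347),(297,310)]),fol),('scene',S([(412,493),(90,580),(40,412),(N,N)]),base)]
for sub in (o[:2],o[2:],o): print('mag',np.round(fit([.5,.0,0,.01],sub),4))
E
python3 f1.py
```

```text
top [[-0.3, 0.0], [-0.3, 0.2], [-0.1, 0.2], [-0.0, 0.0]]
top [[0.2, -0.1], [-0.1, 0.1], [0.3, -0.4], [0.3, -0.3]]
c1 [ 0.6102 -0.163  -0.0292  0.0192  0.0377]
scene [[0.4, -0.0], [0.1, 0.1], [0.2, 0.3], [-0.2, -0.1]]
scene [[-0.1, -0.2], [-0.7, -0.6], [-0.3, 0.5], [0.9, -0.0]]
c1 [ 0.6111 -0.1643 -0.0476  0.0194  0.0377]
top [[0.0, -0.3], [0.0, 0.2], [0.1, 0.2], [0.1, -0.2]]
top [[0.5, -0.4], [0.2, 0.2], [0.3, -0.3], [0.4, -0.6]]
scene [[0.5, -0.3], [0.3, 0.0], [0.3, 0.3], [-0.1, -0.3]]
scene [[0.0, -0.5], [-0.5, -0.6], [-0.3, 0.5], [0.9, -0.3]]
c1 [ 0.6108 -0.1639 -0.0403  0.0193  0.0377]
top [[0.0, -0.2], [-0.1, 0.7], [-0.2, 0.2], [-0.1, 0.1]]
top [[0.3, -0.2], [-0.1, -0.4], [0.3, -0.2], [-0.1, 0.2]]
c2 [ 0.6073 -0.3429 -0.1847  0.0196  0.0376]
scene [[0.1, 0.3], [0.1, 0.1], [0.1, 0.2], [0.2, 0.2]]
scene [[-0.0, -0.3], [-0.3, -0.2], [-0.1, -0.0], [-0.1, -0.2]]
c2 [ 0.6081 -0.3449 -0.179   0.0191  0.0372]
top [[0.4, -0.2], [0.2, 0.6], [0.2, -0.1], [0.4, -0.1]]
top [[0.6, -0.3], [0.2, -0.6], [0.7, -0.4], [0.3, 0.1]]
scene [[0.3, 0.2], [0.2, 0.0], [0.3, -0.0], [0.4, 0.0]]
scene [[0.2, -0.4], [-0.1, -0.4], [0.1, -0.2], [0.1, -0.3]]
c2 [ 0.608  -0.3444 -0.1801  0.0193  0.0373]
top [[-0.0, -0.3], [0.1, -0.0], [-0.0, 0.3], [-0.1, -0.0]]
top [[nan, nan], [0.1, 0.0], [-0.0, -0.2], [-0.0, 0.2]]
mag [ 0.5237  0.0854 -0.024   0.0036]
scene [[nan, nan], [nan, nan], [0.3, -0.2], [-2.9, -0.0]]
scene [[1.2, 0.1], [-0.3, 0.2], [0.1, -0.1], [nan, nan]]
mag [ 0.5262  0.0855 -0.036   0.0154]
top [[0.0, -0.4], [0.2, 0.1], [-0.2, 0.3], [-0.2, -0.2]]
top [[nan, nan], [0.3, -0.2], [-0.1, -0.3], [-0.4, -0.3]]
scene [[nan, nan], [nan, nan], [0.0, -0.8], [-3.3, -0.7]]
scene [[0.7, -0.1], [-0.2, 0.3], [-0.1, 0.3], [nan, nan]]
mag [ 0.5238  0.0856 -0.0307  0.0111]
```

```bash
cat >> h.py <<'E'
def go(x,y,z,yaw):
    o=status.get_obs(); q=o['tool_rot']; R=Rotation.from_quat([q[1],q[2],q[3],q[0]]).as_matrix()
    d=R.T@(np.array([x,y,z])-o['eef_pos'])*1000
    h=np.arctan2(R[1,0],R[0,0]); r=-((yaw-h+np.pi/2)%np.pi-np.pi/2)
    print('at',np.round(o['eef_pos'],4),'head',round(h,4),'tilt',np.round(R[:,2],4),'q7',round(o['q'][6],2),'F',np.round(o['contact_force'],1),'w',round(o['gripper_width']*85.4,1),'t',o['t'])
    print('shift',np.round(d,1),'roll',round(r,4))
E
python3 - <<'E'
from h import *
go(.6108,-.164,.15,-.037)
print(onz('top',(338,148),.1),onz('scene',(312,283),.1))
E
```

```text
at [ 0.1706 -0.6526  0.2475] head -1.315 tilt [-5.0e-04  1.5e-03 -1.0e+00] q7 -0.08 F [ 0.  -0.5  0.1] w 85.5 t 0.1
shift [-361.2 -549.5   98. ] roll -1.278
[ 0.73132373 -0.01550263  0.1       ] [ 0.7593765  -0.01969753  0.1       ]
```

Emit:
arm_command:
  series:
    - [85,[-45,-69,0],-0.16]
    - [85,[-90,-137,0],-0.32]
    - [85,[-135,-206,0],-0.48]
    - [85,[-180,-275,0],-0.64]
    - [85,[-226,-343,0],-0.8]
    - [85,[-271,-412,20],-0.96]
    - [85,[-316,-481,40],-1.12]
    - [85,[-361,-549,70],-1.278]
  squeeze: 60

```text
t: 1.1
eef_pos: [0.5047, -0.2824, 0.2166]
tool_rot: [0.0, 1.0, -0.016, 0.0]
contact_force: [-0.4, -0.7, -0.6]
gripper_width: 0.997
```

Emit:
arm_command:
  series:
    - [85,[0,0,0],0]

```text
t: 1.23
eef_pos: [0.5064, -0.2777, 0.2155]
tool_rot: [-0.002, 1.0, -0.013, -0.0]
contact_force: [-1.0, -1.2, 0.1]
gripper_width: 0.996
```

```bash
python3 - <<'E'
from h import *
go(.6108,-.164,.05,-.037)
E
```

```text
at [ 0.5064 -0.2777  0.2155] head -0.0263 tilt [-0.      0.0039 -1.    ] q7 0.21 F [-1.  -1.2  0.1] w 85.1 t 1.225
shift [ 101.4 -115.8  165.9] roll 0.0107
```

Emit:
arm_command:
  series:
    - [85,[34,-39,30],0]
    - [85,[68,-77,60],0.005]
    - [85,[101,-116,90],0.01]
    - [85,[101,-116,116],0.01]
    - [85,[101,-116,116],0.01]
    - [85,[101,-116,116],0.01]

```text
t: 1.98
eef_pos: [0.6086, -0.1733, 0.1015]
tool_rot: [0.0, 1.0, -0.025, 0.0]
contact_force: [-0.4, -0.7, -0.3]
gripper_width: 0.997
```

```bash
python3 - <<'E'
from h import *
go(.6108,-.164,.035,-.037)
cv2.imwrite('pics/s1.png',read_camera('scene')); cv2.imwrite('pics/t1.png',read_camera('top'))
crop(cv2.imread('pics/s1.png'),200,190,310,300,5,'pics/s1c.png')
crop(cv2.imread('pics/t1.png'),340,150,430,240,6,'pics/t1c.png')
E
```

```text
at [ 0.6086 -0.1733  0.1015] head -0.0493 tilt [ 4.e-04 -1.e-03 -1.e+00] q7 -0.11 F [-0.4 -0.7 -0.3] w 85.2 t 1.975
shift [ 1.7 -9.4 66.5] roll -0.0123
```

View pics/s1c.png

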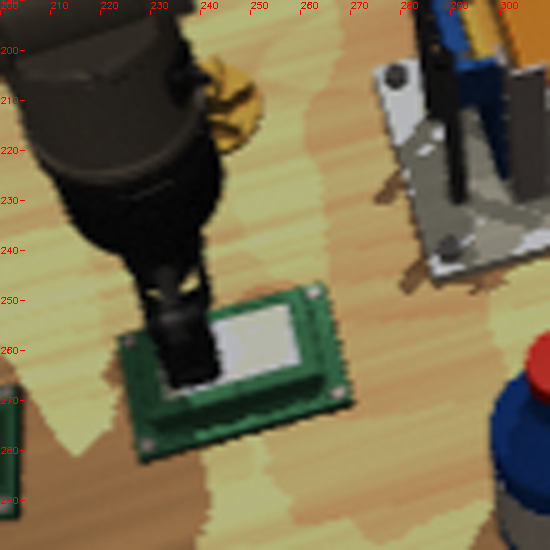

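View pics/t1c.png

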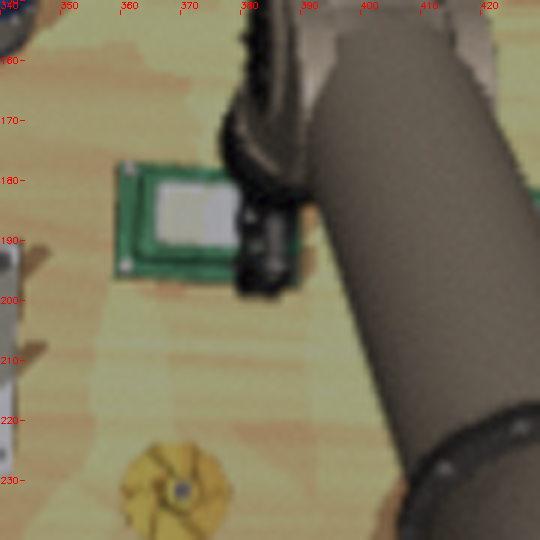

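Emit:
arm_command:
  series:
    - [85,[2,-9,40],-0.01]
    - [85,[2,-9,40],-0.01]
    - [85,[2,-9,40],-0.01]

```text
t: 2.45
eef_pos: [0.6118, -0.1635, 0.0622]
tool_rot: [0.0, 1.0, -0.019, 0.001]
contact_force: [0.2, 0.2, 0.6]
gripper_width: 0.994
```

```bash
python3 - <<'E'
from h import *
go(.6108,-.164,.030,-.037)
E
```

```text
at [ 0.6118 -0.1635  0.0622] head -0.0379 tilt [ 1.4e-03 -6.0e-04 -1.0e+00] q7 -0.14 F [0.2 0.2 0.6] w 84.9 t 2.45
shift [-1.   0.5 32.2] roll -0.0009
```

Emit:
arm_command:
  series:
    - [85,[-1,0,20],0]
    - [70,[-1,0,26],0]
    - [64,[-1,0,30],0]
    - [64,[-1,0,30],0]
    - [64,[-1,0,32],0]
    - [64,[-1,0,32],0]

```text
t: 3.2
eef_pos: [0.6103, -0.1627, 0.0288]
tool_rot: [0.0, 1.0, -0.018, 0.0]
contact_force: [0.3, -0.2, 0.2]
gripper_width: 0.749
```

```bash
python3 - <<'E'
from h import *
go(.6108,-.164,.028,-.037)
cv2.imwrite('pics/s2.png',read_camera('scene'))
crop(cv2.imread('pics/s2.png'),200,220,290,300,7,'pics/s2c.png')
E
```

```text
at [ 0.6103 -0.1627  0.0288] head -0.0369 tilt [ 2.e-04 -1.e-04 -1.e+00] q7 -0.15 F [ 0.3 -0.2  0.2] w 64.0 t 3.2
shift [0.6 1.3 0.8] roll 0.0001
```

View pics/s2c.png

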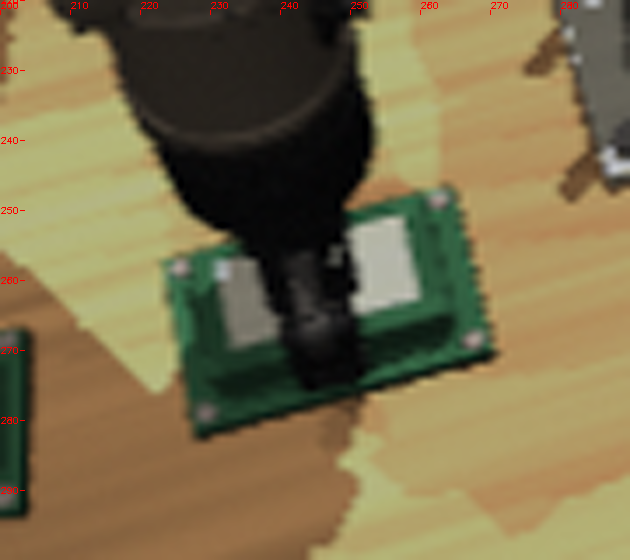

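Emit:
arm_command:
  series:
    - [64,[0,1,1],0]
    - [64,[0,1,2],0]
    - [64,[0,1,2],0]

```text
t: 3.62
eef_pos: [0.6101, -0.1637, 0.0266]
tool_rot: [-0.0, 1.0, -0.019, -0.0]
contact_force: [0.5, -0.7, -0.2]
gripper_width: 0.747
```

Emit:
arm_command:
  series:
    - [64,[0,0,1.5],0]
    - [64,[0,0,1.5],0]

```text
t: 3.88
eef_pos: [0.6101, -0.1637, 0.0251]
tool_rot: [0.0, 1.0, -0.018, -0.0]
contact_force: [-0.1, 0.8, 0.2]
gripper_width: 0.752
```

Emit:
arm_command:
  series:
    - [50,[0,0,0],0]
    - [50,[0,0,0],0]
    - [50,[0,0,0],0]
    - [50,[0,0,0],0]
  squeeze: 60

```text
t: 4.38
eef_pos: [0.6107, -0.1637, 0.0257]
tool_rot: [0.0, 1.0, -0.019, 0.0]
contact_force: [0.5, -0.0, 5.9]
gripper_width: 0.644
```

Emit:
arm_command:
  series:
    - [50,[0,0,-20],0]
    - [50,[0,0,-60],0]
    - [50,[0,0,-110],0]
    - [50,[0,0,-160],0]
    - [50,[0,0,-210],0]
    - [50,[0,0,-240],0]
    - [50,[0,0,-240],0]
    - [50,[0,0,-240],0]

```text
t: 5.38
eef_pos: [0.6091, -0.1637, 0.264]
tool_rot: [-0.0, 1.0, -0.019, -0.001]
contact_force: [0.4, -0.2, -2.3]
gripper_width: 0.643
```

```bash
python3 - <<'E'
from h import *
go(.524,.0855,.27,-.028)
E
```

```text
at [ 0.6091 -0.1637  0.264 ] head -0.0371 tilt [-2.3e-03  2.0e-04 -1.0e+00] q7 -0.03 F [ 0.4 -0.2 -2.3] w 54.9 t 5.375
shift [ -94.3 -245.9   -5.8] roll -0.0091
```

Emit:
arm_command:
  series:
    - [50,[-16,-41,-4],0]
    - [50,[-32,-82,-4],0]
    - [50,[-48,-123,-4],0]
    - [50,[-64,-164,-4],-0.005]
    - [50,[-80,-205,-4],-0.009]
    - [50,[-94,-246,-4],-0.009]
    - [50,[-94,-246,-4],-0.009]
    - [50,[-94,-246,-4],-0.009]

```text
t: 6.38
eef_pos: [0.5248, 0.0847, 0.2678]
tool_rot: [0.001, 1.0, -0.014, -0.001]
contact_force: [0.3, -1.0, -1.7]
gripper_width: 0.642
```

```bash
python3 - <<'E'
from h import *
go(.524,.0855,.21,-.028)
cv2.imwrite('pics/s3.png',read_camera('scene')); cv2.imwrite('pics/t3.png',read_camera('top'))
crop(cv2.imread('pics/s3.png'),265,100,395,245,4,'pics/s3c.png')
crop(cv2.imread('pics/t3.png'),250,165,350,235,8,'pics/t3c.png')
E
```

```text
at [0.5248 0.0847 0.2678] head -0.0282 tilt [-0.0024 -0.001  -1.    ] q7 -0.46 F [ 0.3 -1.  -1.7] w 54.8 t 6.375
shift [-0.6 -0.9 57.8] roll -0.0002
```

View pics/s3c.png

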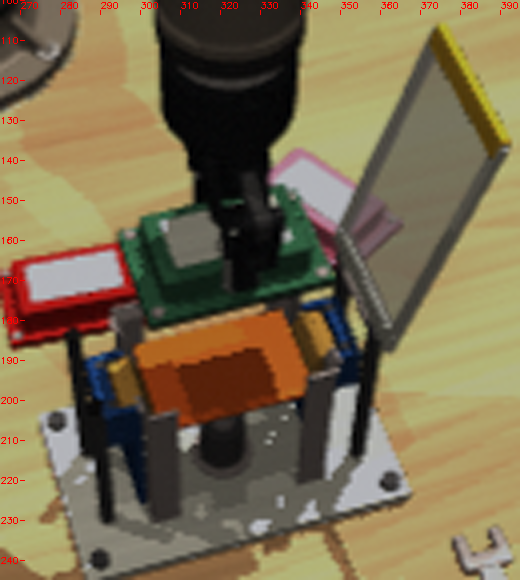

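View pics/t3c.png

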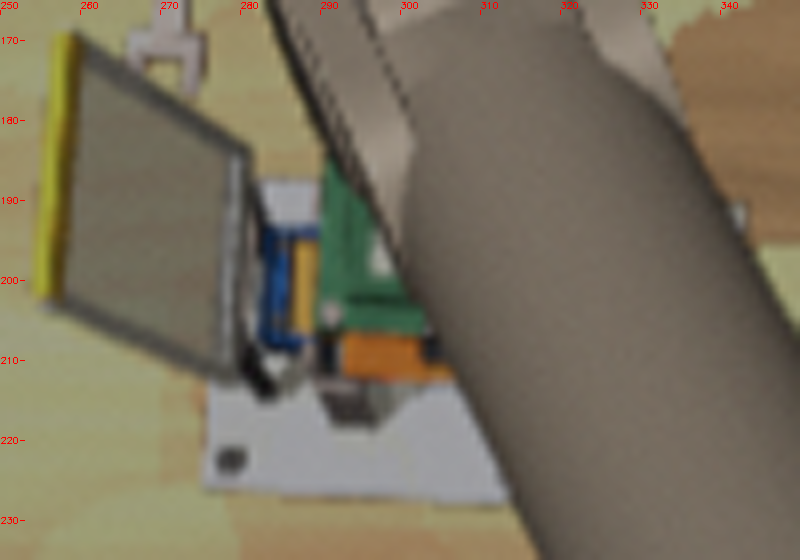

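```bash
python3 - <<'E'
from fit import *
p=[.5248,.0847,-.0282]
P=place(p,rect(.038,.06,.2678-.0257)); 
for n,k,o in (('scene',4,(265,100)),('top',8,(250,165))):
    print(n,np.round((proj(n,P)-o+.5)*k).tolist(),np.round((proj(n,P+[0,0,.008])-o+.5)*k).tolist())
# mag predicted post flares / column corners
for m in ([.524,.0855,-.028],[.5262,.0855,-.036]):
    print(np.round((proj('scene',place(m,rect(.041,.063,.150)))-(265,100)+.5)*4).tolist(),np.round((proj('top',place(m,rect(.041,.063,.150)))-(250,165)+.5)*8).tolist())
crop(cv2.imread('pics/s3.png'),285,130,365,215,8,'pics/s3d.png')
E
```

```text
scene [[338.0, 287.0], [153.0, 333.0], [120.0, 240.0], [298.0, 198.0]] [[339.0, 279.0], [152.0, 325.0], [119.0, 232.0], [299.0, 189.0]]
top [[327.0, 143.0], [626.0, 159.0], [617.0, 346.0], [314.0, 330.0]] [[326.0, 138.0], [627.0, 154.0], [618.0, 342.0], [313.0, 326.0]]
[[334.0, 371.0], [154.0, 418.0], [121.0, 322.0], [295.0, 279.0]] [[332.0, 187.0], [624.0, 202.0], [615.0, 391.0], [319.0, 375.0]]
[[335.0, 375.0], [155.0, 420.0], [123.0, 324.0], [297.0, 282.0]] [[333.0, 181.0], [625.0, 198.0], [615.0, 387.0], [319.0, 369.0]]
```

View pics/s3d.png

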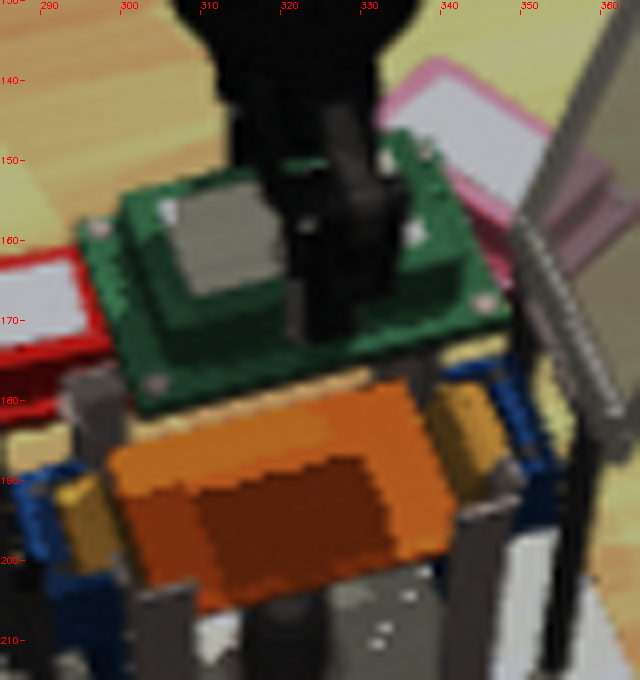

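Emit:
arm_command:
  series:
    - [50,[0,0,40],0]
    - [50,[0,0,70],0]
    - [50,[0,0,80],0]
    - [50,[0,0,80],0]
    - [50,[0,0,80],0]

```text
t: 7.1
eef_pos: [0.5263, 0.0856, 0.1904]
tool_rot: [-0.0, 1.0, -0.014, 0.001]
contact_force: [-0.4, -0.1, -1.8]
gripper_width: 0.638
```

```bash
python3 - <<'E'
from h import *
go(.525,.0855,.17,-.028)
cv2.imwrite('pics/s4.png',read_camera('scene')); cv2.imwrite('pics/t4.png',read_camera('top'))
crop(cv2.imread('pics/s4.png'),275,120,375,220,7,'pics/s4c.png')
E
```

```text
at [0.5263 0.0856 0.1904] head -0.0285 tilt [ 2.1e-03  4.0e-04 -1.0e+00] q7 -0.52 F [-0.4 -0.1 -1.8] w 54.5 t 7.1
shift [-1.3  0.2 20.4] roll -0.0005
```

View pics/s4c.png

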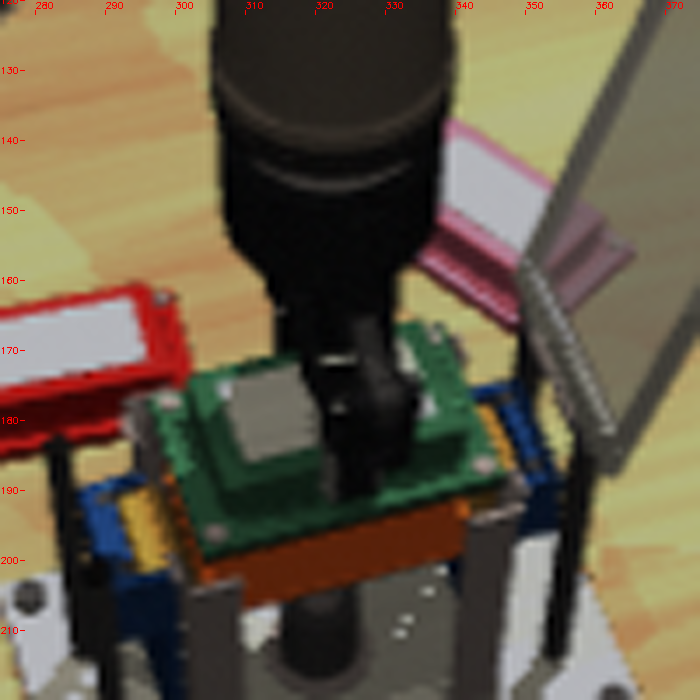

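Emit:
arm_command:
  series:
    - [50,[-1,0,6],0]
    - [50,[-1,0,12],0]
    - [50,[-1,0,18],0]
    - [50,[-1,0,18],0]

```text
t: 7.7
eef_pos: [0.5239, 0.0855, 0.1704]
tool_rot: [0.0, 1.0, -0.014, -0.001]
contact_force: [1.4, -0.1, -1.7]
gripper_width: 0.644
```

Emit:
arm_command:
  series:
    - [50,[0,0,5],0]
    - [50,[0,0,10],0]
    - [50,[0,0,14],0]
    - [50,[0,0,14],0]

```text
t: 8.2
eef_pos: [0.5243, 0.0852, 0.1568]
tool_rot: [0.0, 1.0, -0.014, -0.0]
contact_force: [0.5, -0.8, -2.6]
gripper_width: 0.641
```

Emit:
arm_command:
  series:
    - [50,[0,0,4],0]
    - [50,[0,0,8],0]
    - [50,[0,0,12],0]
    - [50,[0,0,16],0]
    - [50,[0,0,20],0]
    - [50,[0,0,20],0]

```text
t: 8.95
eef_pos: [0.5252, 0.0861, 0.138]
tool_rot: [-0.0, 1.0, -0.014, 0.001]
contact_force: [-0.7, -0.5, 6.3]
gripper_width: 0.64
```

```bash
python3 - <<'E'
from h import *
go(.524,.0855,.1285,-.028)
E
```

```text
at [0.5252 0.0861 0.138 ] head -0.028 tilt [ 1.8e-03  4.0e-04 -1.0e+00] q7 -0.57 F [-0.7 -0.5  6.3] w 54.6 t 8.95
shift [-1.2  0.6  9.5] roll -0.0
```

Emit:
arm_command:
  series:
    - [50,[0,0,3],0]
    - [50,[0,0,6],0]
    - [50,[0,0,8],0]
    - [50,[0,0,10],0]
    - [50,[0,0,10],0]
    - [50,[0,0,10],0]

```text
t: 9.7
eef_pos: [0.5252, 0.0861, 0.1284]
tool_rot: [-0.0, 1.0, -0.014, 0.001]
contact_force: [-2.1, -1.5, 11.2]
gripper_width: 0.641
```

```bash
python3 - <<'E'
from h import *
go(.524,.0855,.1285,-.028)
cv2.imwrite('pics/s5.png',read_camera('scene'))
crop(cv2.imread('pics/s5.png'),275,120,375,220,7,'pics/s5c.png')
E
```

```text
at [0.5252 0.0861 0.1284] head -0.0279 tilt [ 1.9e-03  2.0e-04 -1.0e+00] q7 -0.58 F [-2.1 -1.5 11.2] w 54.8 t 9.7
shift [-1.2  0.7 -0.1] roll 0.0001
```

View pics/s5c.png

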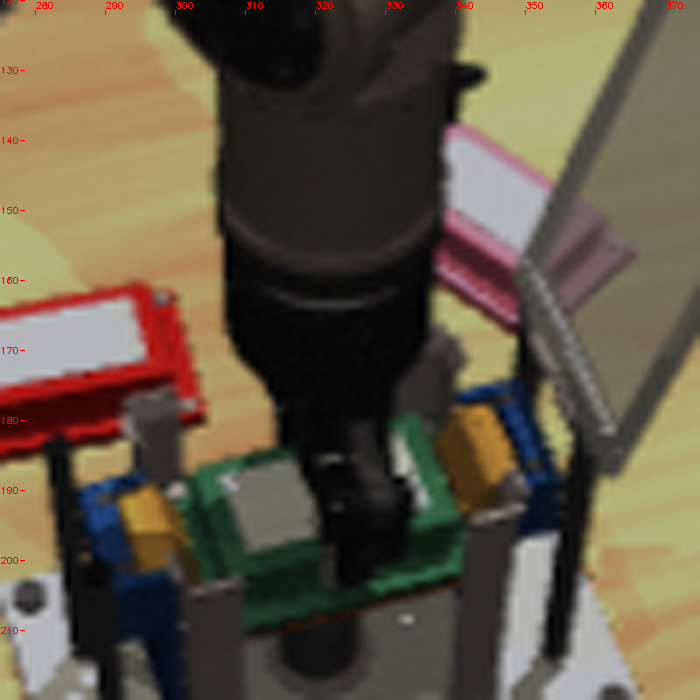

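Emit:
arm_command:
  series:
    - [50,[0,0,1.2],0]
    - [50,[0,0,1.2],0]
    - [50,[0,0,-1],0]
    - [50,[0,0,-2.5],0]
    - [50,[0,0,-2.5],0]

```text
t: 10.38
eef_pos: [0.5252, 0.0861, 0.131]
tool_rot: [-0.0, 1.0, -0.014, 0.001]
contact_force: [-1.6, -1.4, 10.0]
gripper_width: 0.64
```

Emit:
arm_command:
  series:
    - [66,[0,0,0],0]
    - [70,[0,0,0],0]
    - [76,[0,0,0],0]

```text
t: 10.75
eef_pos: [0.5242, 0.0857, 0.1294]
tool_rot: [-0.0, 1.0, -0.014, -0.0]
contact_force: [-0.7, 0.7, -0.2]
gripper_width: 0.89
```

Emit:
arm_command:
  series:
    - [76,[0,0,-30],0]
    - [76,[0,0,-80],0]
    - [76,[0,0,-130],0]
    - [76,[0,0,-145],0]
    - [76,[0,0,-145],0]
    - [76,[0,0,-145],0]

```text
t: 11.5
eef_pos: [0.5234, 0.0852, 0.2729]
tool_rot: [0.0, 1.0, -0.014, -0.001]
contact_force: [-0.2, -0.1, -0.2]
gripper_width: 0.89
```

```bash
python3 - <<'E'
from h import *
go(.608,-.3446,.20,-.181)
cv2.imwrite('pics/s6.png',read_camera('scene'))
crop(cv2.imread('pics/s6.png'),275,120,375,220,7,'pics/s6c.png')
E
```

```text
at [0.5234 0.0852 0.2729] head -0.028 tilt [-2.9e-03 -6.0e-04 -1.0e+00] q7 -0.46 F [-0.2 -0.1 -0.2] w 76.0 t 11.5
shift [ 96.8 427.2  72.9] roll 0.153
```

View pics/s6c.png

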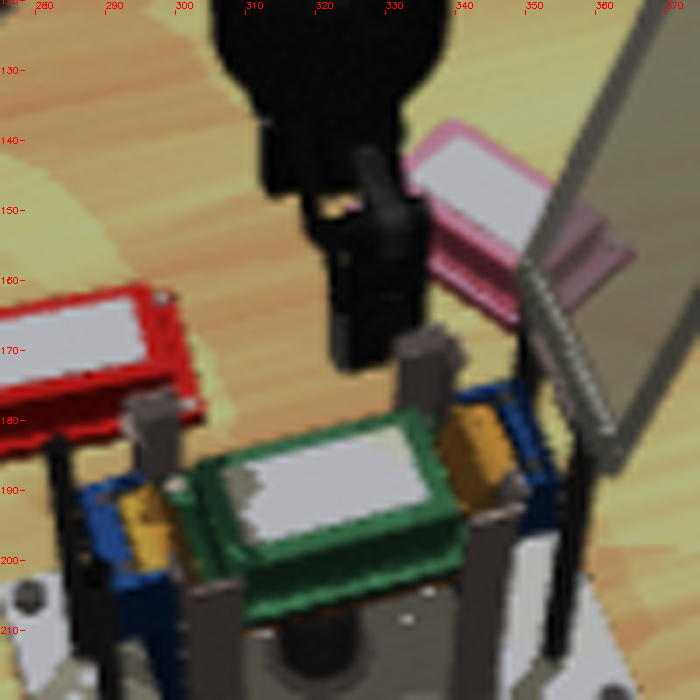

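```bash
python3 - <<'E'
from fit import *
for z in (.137,.145):
  for y in (.0855,):
    print(z,np.round((proj('scene',place([.5245,y,-.028],rect(.0193,.0375,z)))-(275,120)+.5)*7).tolist(),np.round((proj('scene',place([.5245,y,-.028],rect(.038,.06,z-.022)))-(275,120)+.5)*7).tolist())
E
```

```text
0.137 [[433.0, 502.0], [249.0, 549.0], [221.0, 471.0], [402.0, 426.0]] [[500.0, 557.0], [208.0, 633.0], [156.0, 480.0], [438.0, 409.0]]
0.145 [[434.0, 490.0], [249.0, 538.0], [221.0, 459.0], [403.0, 414.0]] [[501.0, 546.0], [208.0, 622.0], [155.0, 468.0], [438.0, 397.0]]
```

Emit:
arm_command:
  series:
    - [85,[12,55,0],0.02]
    - [85,[24,109,0],0.05]
    - [85,[37,163,0],0.07]
    - [85,[49,217,0],0.1]
    - [85,[61,271,0],0.12]
    - [85,[73,325,0],0.15]
    - [85,[86,379,20],0.153]
    - [85,[97,427,40],0.153]

```text
t: 12.55
eef_pos: [0.6089, -0.3459, 0.2322]
tool_rot: [-0.0, 0.996, -0.091, -0.001]
contact_force: [0.6, 0.1, -0.4]
gripper_width: 0.994
```

Emit:
arm_command:
  series:
    - [85,[0,0,40],0]
    - [85,[0,0,40],0]
    - [85,[0,0,40],0]

```text
t: 12.92
eef_pos: [0.6099, -0.3428, 0.1951]
tool_rot: [-0.0, 0.996, -0.09, 0.0]
contact_force: [0.1, 0.0, -0.0]
gripper_width: 0.994
```

```bash
python3 - <<'E'
from h import *
go(.608,-.3446,.07,-.181)
E
```

```text
at [ 0.6099 -0.3428  0.1951] head -0.1794 tilt [ 1.e-04  6.e-04 -1.e+00] q7 0.09 F [ 0.1  0.  -0. ] w 84.9 t 12.925
shift [ -1.6   2.2 125.1] roll 0.0016
```

The first cover's crown top matches the projection for 137 mm, so it is latched. Now the second cover.

Emit:
arm_command:
  series:
    - [85,[-1,1.5,50],0]
    - [85,[-1.5,2,100],0]
    - [85,[-1.5,2,130],0]
    - [85,[-1.5,2,150],0]
    - [75,[-1.5,2,152],0]
    - [64,[-1.5,2,158],0]
    - [64,[-1.5,2,164],0]
    - [64,[-1.5,2,164],0]

```text
t: 13.92
eef_pos: [0.6075, -0.3457, 0.0308]
tool_rot: [0.0, 0.996, -0.09, 0.0]
contact_force: [-0.0, -0.3, 0.2]
gripper_width: 0.749
```

```bash
python3 - <<'E'
from h import *
go(.608,-.3446,.025,-.181)
cv2.imwrite('pics/s7.png',read_camera('scene'))
crop(cv2.imread('pics/s7.png'),140,230,230,310,7,'pics/s7c.png')
E
```

```text
at [ 0.6075 -0.3457  0.0308] head -0.1811 tilt [-0.e+00 -1.e-04 -1.e+00] q7 0.04 F [-0.  -0.3  0.2] w 64.0 t 13.925
shift [ 0.3 -1.2  5.8] roll -0.0001
```

View pics/s7c.png

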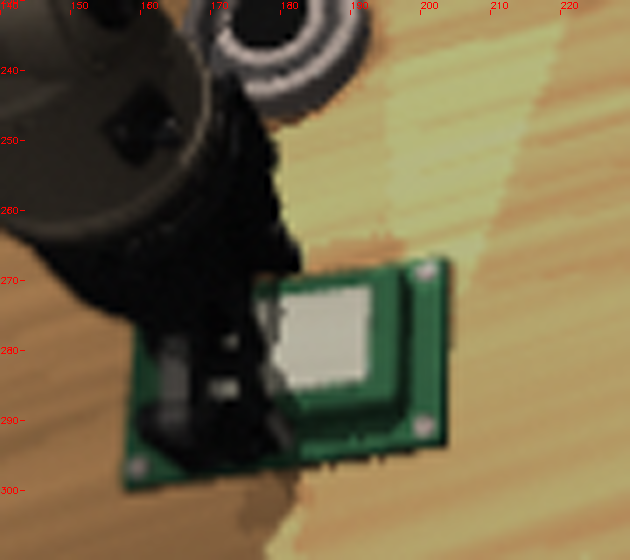

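Emit:
arm_command:
  series:
    - [64,[0,-1,3],0]
    - [64,[0,-1,5.3],0]
    - [64,[0,-1,5.3],0]
    - [50,[0,-1,5.3],0]
    - [50,[0,-1,5.3],0]
    - [50,[0,-1,5.3],0]
    - [50,[0,-1,5.3],0]

```text
t: 14.85
eef_pos: [0.6081, -0.3448, 0.0258]
tool_rot: [0.0, 0.996, -0.09, 0.0]
contact_force: [-0.4, 0.5, 4.4]
gripper_width: 0.64
```

```bash
python3 - <<'E'
from h import *
go(.608,-.3446,.27,-.181)
E
```

```text
at [ 0.6081 -0.3448  0.0258] head -0.181 tilt [ 8.e-04 -4.e-04 -1.e+00] q7 0.03 F [-0.4  0.5  4.4] w 54.7 t 14.85
shift [ 1.000e-01 -1.000e-01 -2.442e+02] roll 0.0
```

Emit:
arm_command:
  series:
    - [50,[0,0,-20],0]
    - [50,[0,0,-60],0]
    - [50,[0,0,-110],0]
    - [50,[0,0,-160],0]
    - [50,[0,0,-210],0]
    - [50,[0,0,-244],0]
    - [50,[0,0,-244],0]

```text
t: 15.72
eef_pos: [0.6088, -0.345, 0.2735]
tool_rot: [0.001, 0.996, -0.09, 0.003]
contact_force: [-0.5, 0.5, -3.3]
gripper_width: 0.641
```

```bash
python3 - <<'E'
from h import *
go(.5242,.0855,.27,-.028)
E
```

```text
at [ 0.6088 -0.345   0.2735] head -0.1811 tilt [ 0.0054 -0.0028 -1.    ] q7 0.11 F [-0.5  0.5 -3.3] w 54.7 t 15.725
shift [-160.8 -408.2    1.9] roll -0.1531
```

Emit:
arm_command:
  series:
    - [50,[-22,-57,0],-0.02]
    - [50,[-45,-114,0],-0.05]
    - [50,[-67,-171,0],-0.08]
    - [50,[-90,-228,0],-0.1]
    - [50,[-112,-285,0],-0.13]
    - [50,[-135,-342,0],-0.153]
    - [50,[-161,-408,0],-0.153]
    - [50,[-161,-408,0],-0.153]

```text
t: 16.73
eef_pos: [0.5201, 0.0911, 0.2684]
tool_rot: [-0.001, 1.0, -0.01, -0.001]
contact_force: [0.1, -1.2, -1.9]
gripper_width: 0.638
```

Emit:
arm_command:
  series:
    - [50,[0,0,0],0]
    - [50,[0,0,0],0]

```text
t: 16.98
eef_pos: [0.5227, 0.0836, 0.2686]
tool_rot: [0.001, 1.0, -0.015, -0.001]
contact_force: [0.1, -0.2, -1.8]
gripper_width: 0.637
```

```bash
python3 - <<'E'
from h import *
go(.5242,.0855,.21,-.028)
E
```

```text
at [0.5227 0.0836 0.2686] head -0.0308 tilt [-0.0014 -0.0011 -1.    ] q7 -0.46 F [ 0.1 -0.2 -1.8] w 54.4 t 16.975
shift [ 1.5 -2.  58.6] roll -0.0028
```

Emit:
arm_command:
  series:
    - [50,[1.5,-2,35],0]
    - [50,[1.5,-2,65],0]
    - [50,[1.5,-2,78],0]
    - [50,[1.5,-2,78],0]
    - [50,[1.5,-2,78],0]

```text
t: 17.6
eef_pos: [0.5252, 0.0875, 0.1925]
tool_rot: [-0.0, 1.0, -0.014, 0.001]
contact_force: [0.0, -0.5, -1.7]
gripper_width: 0.642
```

```bash
python3 - <<'E'
from h import *
go(.5242,.0855,.163,-.028)
cv2.imwrite('pics/s8.png',read_camera('scene'))
crop(cv2.imread('pics/s8.png'),275,120,375,220,7,'pics/s8c.png')
E
```

```text
at [0.5252 0.0875 0.1925] head -0.0287 tilt [ 1.8e-03  3.0e-04 -1.0e+00] q7 -0.52 F [ 0.  -0.5 -1.7] w 54.9 t 17.6
shift [-1.   2.1 29.5] roll -0.0007
```

View pics/s8c.png

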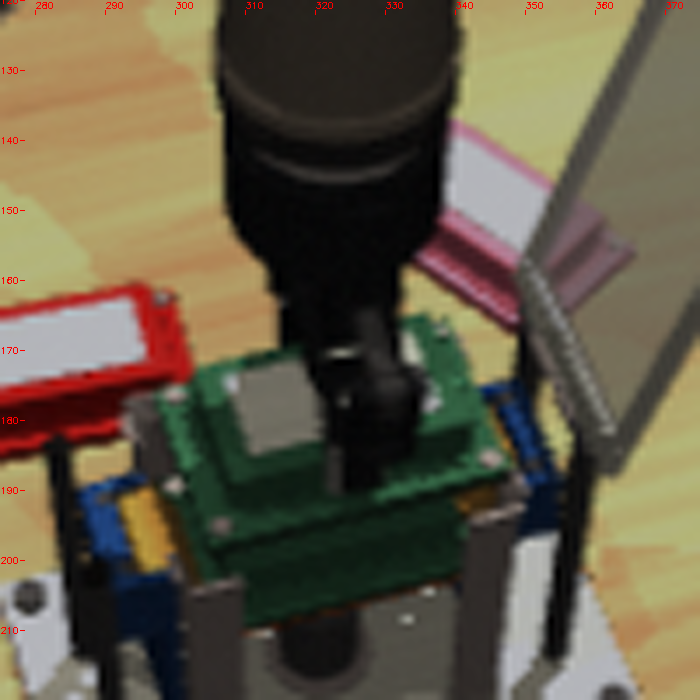

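Emit:
arm_command:
  series:
    - [50,[-1,2,3],0]
    - [50,[-1,2,10],0]
    - [50,[-1,2,17],0]
    - [50,[-1,2,24],0]
    - [50,[-1,2,28],0]
    - [50,[-1,2,28],0]

```text
t: 18.4
eef_pos: [0.5233, 0.0858, 0.1632]
tool_rot: [-0.0, 1.0, -0.014, -0.0]
contact_force: [1.1, 0.7, -3.3]
gripper_width: 0.642
```

```bash
python3 - <<'E'
from h import *
go(.5242,.0855,.14,-.028)
E
```

```text
at [0.5233 0.0858 0.1632] head -0.0278 tilt [-3.e-04  0.e+00 -1.e+00] q7 -0.55 F [ 1.1  0.7 -3.3] w 54.8 t 18.4
shift [ 1.   0.3 23.2] roll 0.0002
```

Emit:
arm_command:
  series:
    - [50,[0.5,0,4],0]
    - [50,[0.5,0,9],0]
    - [50,[0.5,0,14],0]
    - [50,[0.5,0,19],0]
    - [50,[0.5,0,24],0]
    - [50,[0.5,0,24],0]
  squeeze: 80

```text
t: 19.15
eef_pos: [0.5238, 0.0859, 0.1407]
tool_rot: [0.0, 1.0, -0.014, 0.0]
contact_force: [-5.6, -1.4, 11.3]
gripper_width: 0.634
```

```bash
python3 - <<'E'
from h import *
go(.5242,.0855,.1285,-.028)
E
```

```text
at [0.5238 0.0859 0.1407] head -0.0281 tilt [ 5.e-04 -5.e-04 -1.e+00] q7 -0.57 F [-5.6 -1.4 11.3] w 54.1 t 19.15
shift [ 0.4  0.4 12.2] roll -0.0001
```

Emit:
arm_command:
  series:
    - [50,[-0.5,0,3],0]
    - [50,[-1,0,6],0]
    - [50,[-1,0,9],0]
    - [50,[-1,0,12],0]
    - [50,[-1,0,13],0]
    - [50,[-1,0,13],0]

```text
t: 19.9
eef_pos: [0.5238, 0.0859, 0.1284]
tool_rot: [0.0, 1.0, -0.014, 0.001]
contact_force: [-4.2, -1.5, 16.1]
gripper_width: 0.635
```

```bash
python3 - <<'E'
from h import *
go(.5242,.0855,.1275,-.028)
cv2.imwrite('pics/s9.png',read_camera('scene'))
crop(cv2.imread('pics/s9.png'),275,120,375,220,7,'pics/s9c.png')
E
```

```text
at [0.5238 0.0859 0.1284] head -0.0283 tilt [ 2.3e-03 -4.0e-04 -1.0e+00] q7 -0.58 F [-4.2 -1.5 16.1] w 54.3 t 19.9
shift [0.4 0.4 0.9] roll -0.0003
```

View pics/s9c.png

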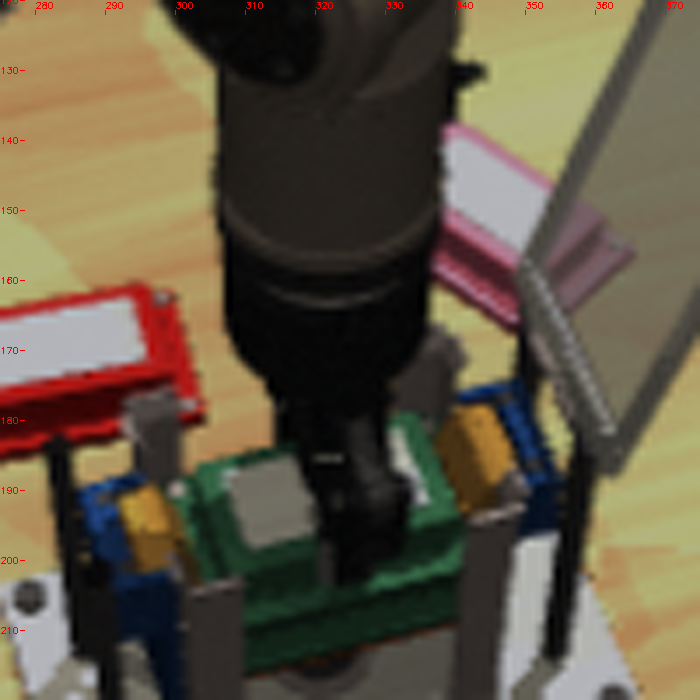

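Both catches look out over the rim. I press 1 mm more, ease off and release.

Emit:
arm_command:
  series:
    - [50,[0,0,1.2],0]
    - [50,[0,0,1.2],0]
    - [50,[0,0,-1],0]
    - [50,[0,0,-2],0]
    - [50,[0,0,-2],0]

```text
t: 20.58
eef_pos: [0.5238, 0.0859, 0.1305]
tool_rot: [0.0, 1.0, -0.014, 0.001]
contact_force: [-4.4, -2.2, 15.5]
gripper_width: 0.634
```

Emit:
arm_command:
  series:
    - [66,[0,0,0],0]
    - [70,[0,0,0],0]
    - [76,[0,0,0],0]

```text
t: 20.95
eef_pos: [0.5228, 0.0857, 0.1282]
tool_rot: [-0.0, 1.0, -0.014, -0.0]
contact_force: [0.1, 0.2, -0.3]
gripper_width: 0.894
```

Emit:
arm_command:
  series:
    - [76,[0,0,-30],0]
    - [76,[0,0,-80],0]
    - [76,[0,0,-130],0]
    - [76,[0,0,-145],0]
    - [76,[0,0,-145],0]
    - [76,[0,0,-145],0]

```text
t: 21.7
eef_pos: [0.5219, 0.0853, 0.2716]
tool_rot: [0.0, 1.0, -0.014, -0.001]
contact_force: [0.5, -1.1, 0.4]
gripper_width: 0.892
```

```bash
python3 - <<'E'
from h import *
go(.608,-.3446,.20,-.181)
cv2.imwrite('pics/s10.png',read_camera('scene'));cv2.imwrite('pics/t10.png',read_camera('top'))
crop(cv2.imread('pics/s10.png'),275,100,395,220,6,'pics/s10c.png')
E
```

```text
at [0.5219 0.0853 0.2716] head -0.0281 tilt [-2.9e-03 -6.0e-04 -1.0e+00] q7 -0.46 F [ 0.5 -1.1  0.4] w 76.1 t 21.7
shift [ 98.4 427.2  71.6] roll 0.1529
```

View pics/s10c.png

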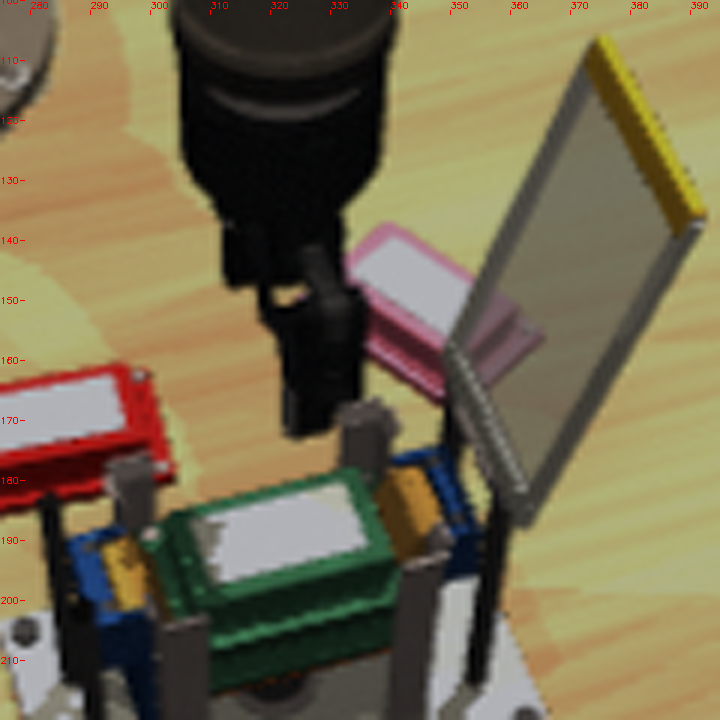

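View pics/t10.png

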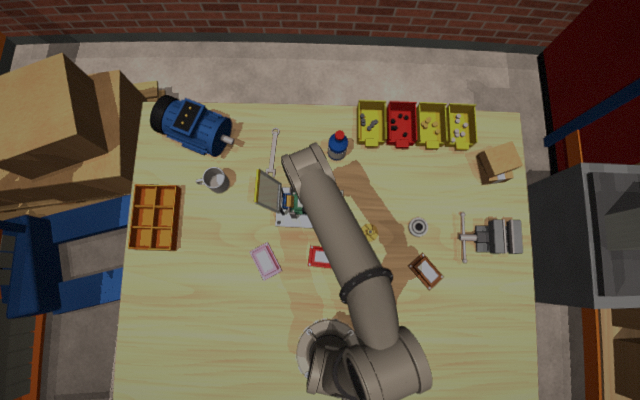

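Two covers are down, with the crown-top pixels again matching 137 mm. Next is the guard: estimate its angle, then raise the arm with the gripper shut.

```bash
python3 - <<'E'
from fit import *
m=[.5242,.0855,-.028]
for th in (1.7,1.8,1.9,2.0):
    e=np.array([[s*.05,.097-.187*np.cos(th),.168+.187*np.sin(th)] for s in (-1,0,1)])
    print(th,np.round((proj('scene',place(m,e))-(275,100)+.5)*6).tolist(),np.round(place(m,e)[1],3), np.round(proj('top',place(m,e))).tolist())
E
```

```text
1.7 [[538.0, 53.0], [584.0, 140.0], [633.0, 233.0]] [0.528 0.207 0.353] [[265.0, 202.0], [266.0, 185.0], [267.0, 169.0]]
1.8 [[580.0, 50.0], [627.0, 136.0], [677.0, 228.0]] [0.528 0.225 0.35 ] [[258.0, 202.0], [260.0, 185.0], [261.0, 169.0]]
1.9 [[620.0, 50.0], [668.0, 136.0], [719.0, 227.0]] [0.529 0.243 0.345] [[252.0, 202.0], [254.0, 185.0], [255.0, 169.0]]
2.0 [[657.0, 54.0], [706.0, 139.0], [758.0, 229.0]] [0.529 0.26  0.338] [[247.0, 202.0], [248.0, 186.0], [250.0, 169.0]]
```

Emit:
arm_command:
  series:
    - [40,[0,0,-50],0]
    - [10,[0,0,-100],0]
    - [0,[0,0,-150],0]
    - [0,[0,0,-175],0]
    - [0,[0,0,-175],0]
    - [0,[0,0,-175],0]
  squeeze: 40

```text
t: 22.55
eef_pos: [0.5223, 0.0854, 0.4464]
tool_rot: [0.0, 1.0, -0.014, -0.001]
contact_force: [-0.7, 0.3, -0.6]
gripper_width: 0.0
```

```bash
python3 - <<'E'
from h import *
go(.529,.31,.44,-.028)
E
```

```text
at [0.5223 0.0854 0.4464] head -0.028 tilt [-3.e-03 -5.e-04 -1.e+00] q7 -0.39 F [-0.7  0.3 -0.6] w 0.0 t 22.55
shift [   0.4 -224.7    6.2] roll 0.0
```

Emit:
arm_command:
  series:
    - [0,[0,-50,0],0]
    - [0,[0,-100,0],0]
    - [0,[0,-150,0],0]
    - [0,[0,-200,0],0]
    - [0,[0,-225,0],0]
    - [0,[0,-225,0],0]
    - [0,[0,-225,0],0]

```text
t: 23.42
eef_pos: [0.5293, 0.3094, 0.447]
tool_rot: [0.001, 1.0, -0.014, -0.001]
contact_force: [0.2, -0.1, 0.5]
gripper_width: -0.001
```

```bash
python3 - <<'E'
from h import *
go(.529,.305,.33,-.028)
cv2.imwrite('pics/s11.png',read_camera('scene'))
E
```

```text
at [0.5293 0.3094 0.447 ] head -0.0289 tilt [-0.0015 -0.0018 -1.    ] q7 -0.83 F [ 0.2 -0.1  0.5] w -0.1 t 23.425
shift [  0.    4.2 117. ] roll -0.0009
```

View pics/s11.png

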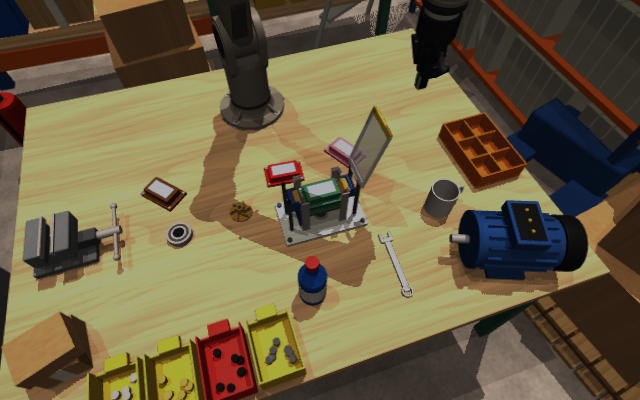

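Emit:
arm_command:
  series:
    - [0,[0,4,50],0]
    - [0,[0,4,100],0]
    - [0,[0,4,117],0]
    - [0,[0,4,117],0]
    - [0,[0,25,117],0]
    - [0,[0,45,117],0]
    - [0,[0,45,117],0]

```text
t: 24.35
eef_pos: [0.529, 0.2628, 0.3325]
tool_rot: [0.0, 1.0, -0.016, 0.001]
contact_force: [0.4, 0.2, 0.1]
gripper_width: -0.004
```

```bash
python3 - <<'E'
from h import *
go(.528,.2,.33,-.028)
cv2.imwrite('pics/s12.png',read_camera('scene'))
crop(cv2.imread('pics/s12.png'),300,50,440,210,5,'pics/s12c.png')
E
```

```text
at [0.529  0.2628 0.3325] head -0.0325 tilt [ 2.1e-03 -9.0e-04 -1.0e+00] q7 -0.79 F [0.4 0.2 0.1] w -0.4 t 24.35
shift [ 1.1 62.8  2.5] roll -0.0045
```

View pics/s12c.png

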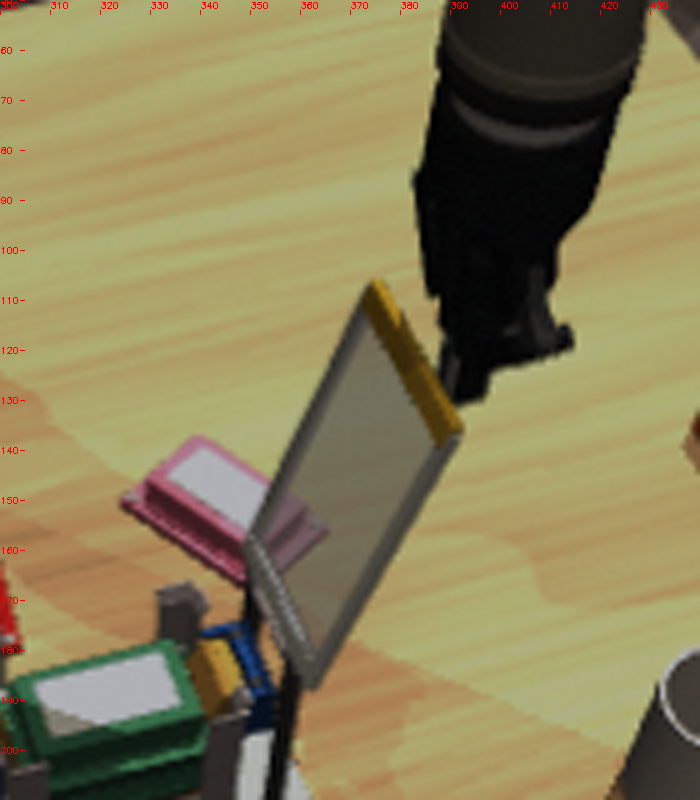

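Emit:
arm_command:
  series:
    - [0,[0,8,2],0]
    - [0,[0,16,2],0]
    - [0,[0,24,2],0]
    - [0,[0,32,2],0]
    - [0,[0,40,2],0]
    - [0,[0,48,2],0]
    - [0,[0,56,2],0]
    - [0,[0,64,2],0]

```text
t: 25.4
eef_pos: [0.526, 0.201, 0.3293]
tool_rot: [0.0, 1.0, -0.014, -0.0]
contact_force: [0.6, 0.8, 0.4]
gripper_width: 0.003
```

Emit:
arm_command:
  series:
    - [0,[0,11,0],0]
    - [0,[0,22,0],0]
    - [0,[0,33,0],0]
    - [0,[0,44,0],0]
    - [0,[0,55,0],0]
    - [0,[0,66,1],0]
    - [0,[0,76,3],0]
    - [0,[0,86,6],0]

```text
t: 26.4
eef_pos: [0.5236, 0.115, 0.3233]
tool_rot: [0.0, 1.0, -0.014, 0.0]
contact_force: [0.8, 1.1, -0.1]
gripper_width: -0.0
```

```bash
python3 - <<'E'
from h import *
go(.525,.055,.267,-.028)
cv2.imwrite('pics/s13.png',read_camera('scene'))
crop(cv2.imread('pics/s13.png'),260,50,400,210,5,'pics/s13c.png')
E
```

```text
at [0.5236 0.115  0.3233] head -0.028 tilt [ 2.e-04 -1.e-04 -1.e+00] q7 -0.5 F [ 0.8  1.1 -0.1] w -0.0 t 26.4
shift [ 3.1 59.9 56.3] roll -0.0
```

View pics/s13c.png

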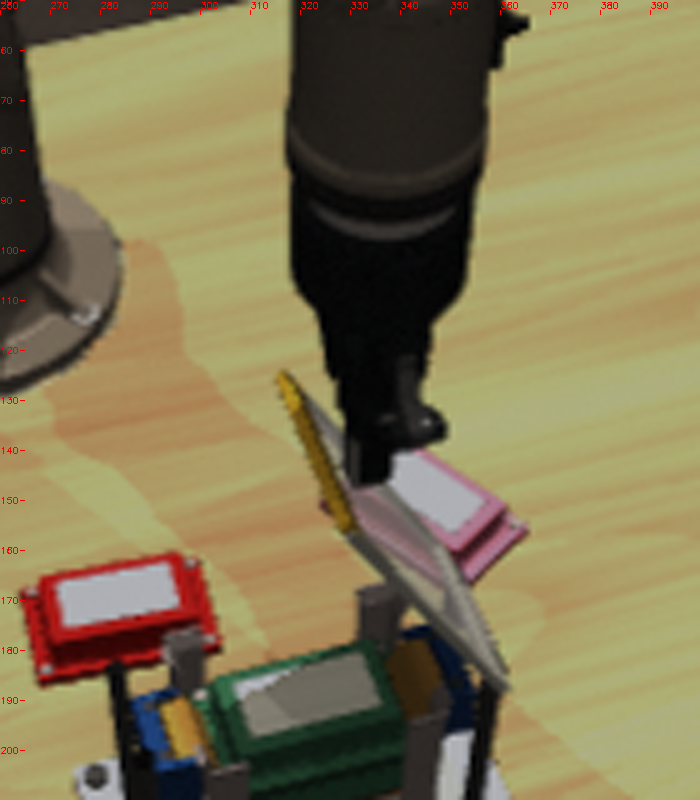

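Works well. I continue on the arc, then press down.

Emit:
arm_command:
  series:
    - [0,[0,10,5],0]
    - [0,[0,20,11],0]
    - [0,[0,29,18],0]
    - [0,[0,37,25],0]
    - [0,[0,44,33],0]
    - [0,[0,50,41],0]
    - [0,[0,55,49],0]
    - [0,[0,60,57],0]

```text
t: 27.45
eef_pos: [0.5219, 0.0554, 0.2658]
tool_rot: [0.0, 1.0, -0.014, 0.0]
contact_force: [0.6, -0.3, 1.0]
gripper_width: 0.001
```

Emit:
arm_command:
  series:
    - [0,[0,5,10],0]
    - [0,[0,9,20],0]
    - [0,[0,13,30],0]
    - [0,[0,16,40],0]
    - [0,[0,18,50],0]
    - [0,[0,20,60],0]
    - [0,[0,20,68],0]
    - [0,[0,20,72],0]

```text
t: 28.45
eef_pos: [0.5212, 0.0358, 0.1938]
tool_rot: [-0.0, 1.0, -0.014, -0.0]
contact_force: [-0.2, 1.1, 0.4]
gripper_width: -0.0
```

```bash
python3 - <<'E'
from h import *
go(.523,.03,.187,-.028)
cv2.imwrite('pics/s14.png',read_camera('scene'))
crop(cv2.imread('pics/s14.png'),260,90,400,250,5,'pics/s14c.png')
E
```

```text
at [0.5212 0.0358 0.1938] head -0.0278 tilt [-6.e-04  0.e+00 -1.e+00] q7 -0.43 F [-0.2  1.1  0.4] w -0.0 t 28.45
shift [2.  5.7 6.8] roll 0.0002
```

View pics/s14c.png

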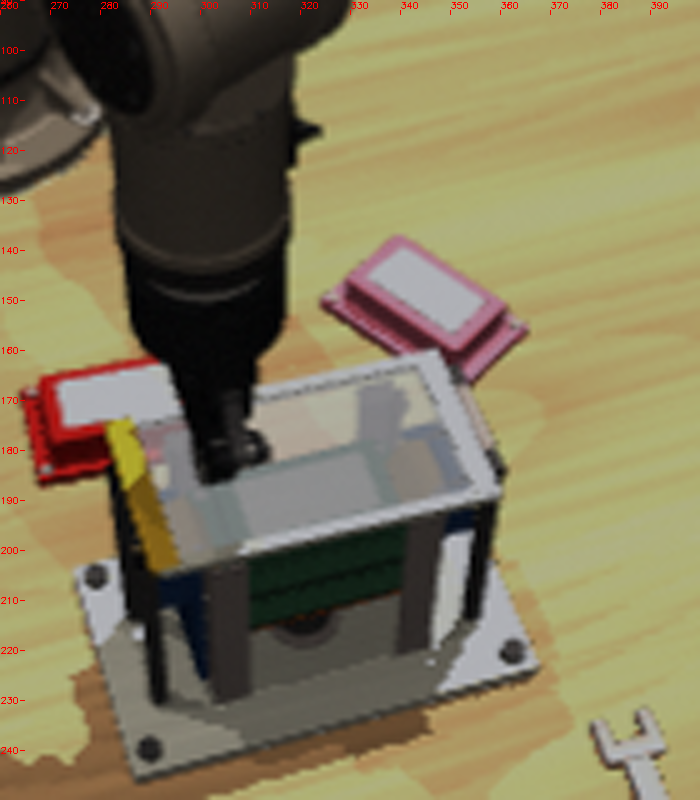

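Press on down in small steps until the resistance rises.

Emit:
arm_command:
  series:
    - [0,[0,6,2],0]
    - [0,[0,6,4],0]
    - [0,[0,6,6],0]
    - [0,[0,6,7],0]
    - [0,[0,6,7],0]

```text
t: 29.12
eef_pos: [0.5212, 0.0298, 0.1873]
tool_rot: [-0.0, 1.0, -0.014, -0.0]
contact_force: [-0.5, -0.5, -0.6]
gripper_width: -0.003
```

Emit:
arm_command:
  series:
    - [0,[0,0,1.5],0]
    - [0,[0,0,1.5],0]

```text
t: 29.38
eef_pos: [0.5214, 0.0299, 0.187]
tool_rot: [0.0, 1.0, -0.014, 0.0]
contact_force: [-4.9, -0.2, 9.3]
gripper_width: -0.0
```

Emit:
arm_command:
  series:
    - [0,[0,0,0.7],0]
    - [0,[0,0,0.7],0]
    - [0,[0,0,-5],0]
    - [0,[0,0,-50],0]
    - [0,[0,0,-100],0]
    - [0,[0,0,-150],0]
    - [0,[0,0,-150],0]

```text
t: 30.25
eef_pos: [0.5233, 0.0304, 0.3401]
tool_rot: [-0.0, 1.0, -0.014, 0.004]
contact_force: [0.3, -0.6, -0.5]
gripper_width: -0.007
```

Emit:
arm_command:
  series:
    - [0,[0,50,0],0]
    - [0,[0,100,0],0]
    - [0,[0,150,0],0]
    - [0,[0,200,0],0]
    - [0,[0,250,0],0]
    - [0,[0,250,0],0]
    - [0,[0,250,0],0]

```text
t: 31.12
eef_pos: [0.5139, -0.2195, 0.3349]
tool_rot: [-0.001, 1.0, -0.014, -0.001]
contact_force: [-0.1, 0.8, 0.4]
gripper_width: -0.002
```

```bash
python3 - <<'E'
from fit import *
go(.523,.03,.187,-.028)
s=read_camera('scene');t=read_camera('top')
cv2.imwrite('pics/s15.png',s);cv2.imwrite('pics/t15.png',t)
crop(s,260,130,400,250,5,'pics/s15c.png')
crop(t,250,160,350,235,8,'pics/t15c.png')
m=[.5242,.0855,-.028]
for th in (0,.05):
    e=np.array([[x,.097-.187*np.cos(th),.168+.187*np.sin(th)+dz] for x in (-.05,.05) for dz in (.0035,)])
    print(th,np.round((proj('scene',place(m,e))-(260,130)+.5)*5).tolist())
E
```

```text
at [ 0.5139 -0.2195  0.3349] head -0.0278 tilt [-0.0014  0.0012 -1.    ] q7 0.16 F [-0.1  0.8  0.4] w -0.2 t 31.125
shift [   2.3 -249.5  148.2] roll 0.0002
0 [[122.0, 228.0], [171.0, 377.0]]
0.05 [[122.0, 218.0], [171.0, 367.0]]
```

View pics/s15c.png

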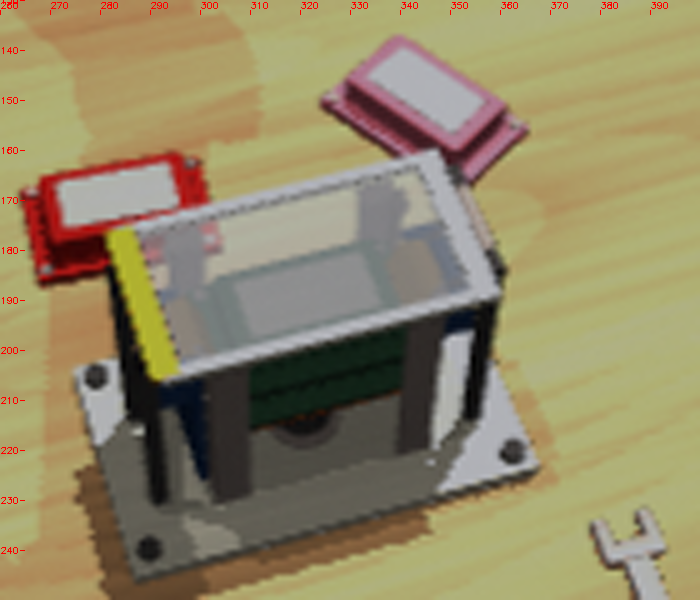

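View pics/t15.png

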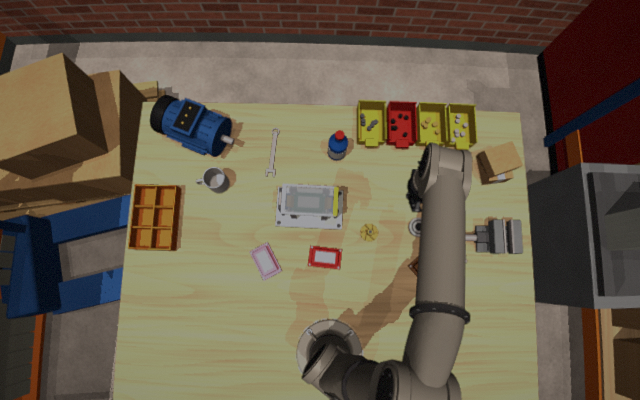

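View pics/s15.png

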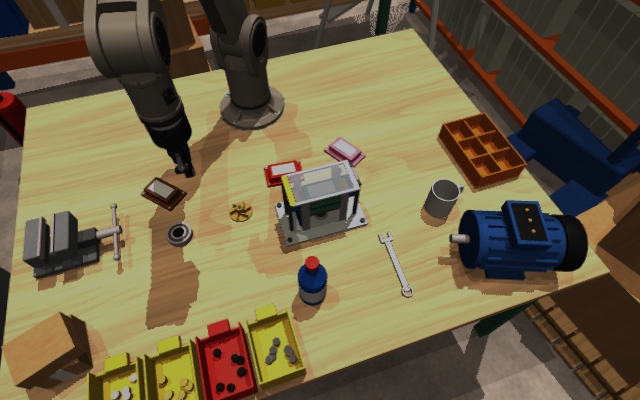

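The guard's yellow strip is at about (284,176) to (294,206) in the scene view, matching the 0 rad prediction. Nothing else has moved, and the arm is clear.

```bash
python3 -c "
from station import bot
print(bot.hand_in())"
```

```text
the job is handed in; nothing more can be done
None
```

I loaded both green covers into the magazine crown up, pressed each down until it latched, swung the guard fully shut, and handed the job in at about 31 s. The hand-in gave no verdict.

- **Covers:** After each release the crown top matched the 137 mm latched height in the scene picture. Both catches looked out over the rim, and the upper cover stayed level by itself. Pressing took about 11 N for the first cover and 16 N for the second.
- **Guard:** Pressing it down met a firm stop with its upper face 170 mm above the bench. With the arm clear, the yellow strip's pixels matched the 0 rad prediction to within about 0.02 rad.
- **Other things on the bench:** The bottle, mug, spanner, impeller and look-alikes look unmoved in the last pictures. In the top view the arm covered the brown cover and part of the bearing, so I checked those two in the scene view only.
- **Disagreements:** The two cameras differed by about 2 mm on the magazine's x position. There was a 4 to 6 N sideways force while pressing the second cover. Neither hindered the fit, and no check failed.

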